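# Load the flow cassette and click the reader's hood shut

### The job

Put the flow cassette, handle up, into the shallow pocket on the sloping deck of the cell-density reader, setting it down flat rather than dropping it, and let go of it. Then swing the reader's hood over it and press it down until it clicks past its catch and stays fully shut. Do not shift or knock over the bottle, the tube rack or the beaker.

Things in the scene. Friction and masses are not known exactly. Their poses are not given: they have to be found in the camera images.
- cassette: loose flow cassette, 0.18 kg: black slab 76 (its x) x 110 (its y) x 18 mm high with one upright handle rib on its middle, 56 (along x) x 16 (along y, the way to pinch it) x 30 mm high; 48 mm high in all. Origin: centre of the underside, z up through the rib. Starts flat on the bench. Either way round is right.
- cassette_grip (a point): point in the rib, 42 mm above the cassette's underside and 6 mm below the rib's top: a place to pinch; axes as the cassette's
- pocket (a point): floor centre of the pocket on the reader's deck (fixed white wedge 210 mm wide, deck 188 mm long). The deck slopes 28 degrees, low side towards the robot: x runs up the slope, away from the robot, y across, z is the deck's normal. Pocket 86 (x) x 120 (y) mm inside a fence 8 mm high. A steel catch 26 mm high stands at x -80 to -109, y -28 to 28 mm.
- lid_hinge (a point): middle of the hood's hinge line, at x = +75, z = 0 mm in the pocket's frame; turns with the hood: y is the hinge line; with the hood shut its axes equal the pocket's. The hood is a hollow aluminium box, open underneath, filling x -150 to 0, y -85 to 85, z 0 to 60 mm of this frame, walls 4 mm; a small steel nose on its front meets the catch.
- lid_pad (a point): middle of the black finger pad (30 x 80 mm) on the outside of the hood's top, at x = -100, y = 0, z = 60 mm of the lid_hinge frame; same axes
- lid (a joint): hood angle in rad: 0 fully shut, about 1.65 to 1.85 at the start (standing open on the far side), at most 1.95. A stiff hinge (0.3 N m) keeps the hood where it is left. The nose meets the sprung roller at about 0.09; pressing on past it takes roughly 15 N near the front edge, and it snaps home below about 0.025.
- bottle: bystander: capped glass bottle, 70 mm across, 150 mm high, stands upright; origin at the middle of its underside, z up
- tube_rack: bystander: yellow rack 60 (x) x 100 (y) mm with two capped tubes, 122 mm high; origin at the middle of its underside, z up
- beaker: bystander: white beaker 76 mm across, 100 mm high; origin at the middle of its underside, z up
There are look-alikes about, which are no part of the job. Leave any blue or red look-alike of the cassette alone.

How it is judged:
On the way, in this order (a step that is already met when the one before it is completed fails the run):
1. the cassette lies flat in the pocket, let go, with the hood still open (x of cassette in the frame of pocket between -0.009 and 0.009 m and y of cassette in the frame of pocket between -0.009 and 0.009 m and z of cassette in the frame of pocket between -0.005 and 0.005 m and angle between the z axis of cassette and the z axis of pocket, either way round below 0.08 rad and contact force between the fingers and cassette below 0.2 N and value of joint lid above 0.8 rad), for 0.2 s.
2. the hood is pressed home past its catch (value of joint lid below 0.02 rad), for 0.1 s.
At the end, for the whole second after the job is handed in: the hood is shut past its catch (joint within 0.02 rad of shut) and stays so; the cassette lies still, handle up, in the pocket (origin within 9 mm of the pocket's centre along x and y and 5 mm along z, flat within 0.08 rad); the three bystanders stand upright within 0.15 rad (x of cassette in the frame of pocket between -0.009 and 0.009 m and y of cassette in the frame of pocket between -0.009 and 0.009 m and z of cassette in the frame of pocket between -0.005 and 0.005 m and angle between the z axis of cassette and the z axis of pocket, either way round below 0.08 rad and value of joint lid below 0.02 rad and linear speed of cassette below 0.02 m/s and angle between each of bottle, tube_rack, beaker's own z axis and vertical below 0.15 rad); the robot touches nothing.
It fails at once if the bottle is shifted by more than 30 mm or tipped (distance of bottle from where it was at the start of the episode above 0.03 m or angle between bottle's own z axis and vertical above 0.3 rad).
It fails at once if the tube rack is shifted by more than 30 mm or tipped (distance of tube_rack from where it was at the start of the episode above 0.03 m or angle between tube_rack's own z axis and vertical above 0.3 rad).
It fails at once if the beaker is shifted by more than 30 mm or tipped (distance of beaker from where it was at the start of the episode above 0.03 m or angle between beaker's own z axis and vertical above 0.3 rad).
It fails at once if the cassette is dropped (falls free faster than 0.7 m/s, a fall of over 25 mm) (linear speed of cassette above 0.7 m/s and contact force between the fingers and cassette below 0.1 N).
It also fails if it takes over 54 s, if anything falls off the work surface, if the arm or the gripper's body presses on something with over 40 N, if the wrist force passes 120 N, or if a joint passes its speed limit or range.

### The arm

A 6-joint arm with a two-finger parallel gripper is mounted at the origin on the work surface. World frame = base frame: x ahead of the robot, y to its left, z up, the work surface at z = 0. Lengths are in m, angles in rad, forces in N, time in s.
With the tool pointing down it reaches from about 0.275 to 1 m from the base axis. Payload 8.4 kg.
Tool frame: the origin (TCP) lies at the very end of the fingers, on their centre line; the grasp point (between the pads) lies 19 mm behind it (bot.tcp_to_grasp is the distance from the TCP to the grasp point, in m); z points along the fingers, y is the line along which they close (so a half turn about z gives the same grasp; the last joint's range is limited). The gripper opens to 85 mm and grips with 20 to 120 N. Pads are 22 mm wide; open, the fingers measure 114 mm over their backs; the gripper's body (76 mm by 85 mm) begins 54 mm behind the grasp point. The pads swing forward as they close: fully open they stand 13 mm farther back than shut.
Start: joints at [1.266, 0.353, 1.633, -0, 1.155, -0.002], TCP at [0.186, 0.597, 0.231] pointing down, gripper open.
Joint ranges: [-2.63, 2.63], [-0.92, 2.1], [0.06, 2.66], [-1.3, 4.44], [0, 2.69], [-3.02, 3.02]. Speed limits (rad/s): [2.22, 2.22, 2.79, 3.14, 3.14, 3.14].

### API

Orientations are given as a unit quaternion [w, x, y, z].
In Python, from rig import bot gives the robot as it stands.
- The arm moves only by the tool move_arm, never from a script. Its argument "commands" is a list of rows, each a list of 7 numbers: the turn, a rotation vector about the tool's x, y, z in degrees, then the shift along the tool's x, y, z in m, then the finger opening in m, from 0 to 0.0854. A call has exactly 8 rows; each row shifts and turns the commanded pose from where the row before left it, along the tool's axes as they then stand; what a row does not reach is not made up. A row lasts 1/12 s, in which the tool goes at most 41.7 mm and 7.16 degrees, less where a joint would pass 70% of its speed; a pose out of reach is approached as far as the arm can. A call is refused whole if a number of a shift passes 0.0417 or a number of a turn 7.16, either way. A call with a gripper value outside its range is refused whole. The fingers move at their own pace and stop on an object; "force" is the grip in N (left out, the last holds). Time passes only in rows, so rows that do not move let the fingers close, or fill a call up. It gives the time, the measured TCP pose, the force, the opening and the grip force at its end, in the units of the state.
- bot.observe(): the state, without advancing time (a new reading comes with each control period).
- bot.camera(name): name is "scene" or "top"; returns a dict with "frame" (400x640x3 uint8, blue, green, red), "range_z" (400x640 float32, m along the optical axis (not along the pixel's ray), 0 where there is no reading), "fovy" (degrees; the focal length in pixels is half the picture's height over the tangent of half this angle, whatever the lens; pixels are square), "cx", "cy" (the principal point, pixels), "T" (4x4, takes a point from camera to world coordinates). Camera axes: x right, y up, looking along -z (the intrinsics and any distortion apply to the point x, -y, -z); pixel columns grow to the right and rows downward; lengths in m; the calibration is good to about 2 mm. A picture is of the moment at which its call begins.
- bot.hand_in(): hands the job in; it is judged then, once.
The state is a dict: "clock": time; "joint_positions": joint angles; "dq": joint speeds; "joint_torque": joint torques, N m; "eef_pos": TCP position; "tool_rot": TCP orientation; "wrist_force": force on the tool from outside, world axes, zero at the start; "torque": the same for the moment, N m; "grip_width": finger opening in m; "finger_force": force on a finger pad.
Only numpy, scipy, OpenCV 4.12 (cv2) and the standard library are available. Lean on these libraries where they do the work, as an engineer would, in place of code of your own. Each camera call takes 0.05 s, during which the arm holds its last target. There are 200 camera calls.

## Working session

There is one attempt and no reset: what is moved stays moved. The work goes in short steps, Python scripts to look and compute and a tool call to move; the robot and the scene stay as the last step left them, time stands still between calls to the robot, and variables do not carry over. Pictures are saved under pics/ and viewed, at most 10 in all, crops included, and the job is handed in when it is done.

Besides the shell and the picture viewer there is one more tool, called after ">>>" as a command line: name --pt "numbers of a row" for each row, then --argument value for the rest. move_arm: Moves the arm, as the interface text tells. Its arguments: {"type":"object","properties":{"commands":{"type":"array","items":{"type":"array","items":{"type":"number"}}},"force":{"type":"number"}},"required":["commands"]}

```bash
ls; mkdir -p pics
cat > h.py <<'E'
import numpy as np,cv2
from rig import bot
from scipy.spatial.transform import Rotation as R
def cam(n):
    c=bot.camera(n);f=200/np.tan(np.radians(c['fovy'])/2)
    v,u=np.mgrid[0:400,0:640];z=c['range_z']
    P=np.stack([(u-c['cx'])/f*z,-(v-c['cy'])/f*z,-z],-1)
    T=c['T'];W=P@T[:3,:3].T+T[:3,3];W[z==0]=np.nan
    return c,W
E
python3 - <<'E'
from h import *
for n in('scene','top'):
    c,W=cam(n);cv2.imwrite(f'pics/{n}0.png',c['frame']);np.save(f'pics/{n}0.npy',W)
    print(n,{k:v for k,v in c.items() if k not in('frame','range_z')})
print(bot.observe())
E
```

```text
pics
scene {'fovy': 45.707994786184045, 'cx': 318.0056605335579, 'cy': 197.96776081586663, 'T': array([[ 0.79195615, -0.44947051,  0.41325744,  1.16314103],
       [ 0.61036919,  0.56509242, -0.55508559, -0.90339575],
       [ 0.01596595,  0.69184306,  0.72187137,  1.24233643],
       [ 0.        ,  0.        ,  0.        ,  1.        ]])}
top {'fovy': 45.20203101399872, 'cx': 324.0572786097759, 'cy': 201.16461787453528, 'T': array([[-0.02067067,  0.98842738, -0.15027986,  0.31990992],
       [-0.99961646, -0.02320314, -0.01511764, -0.05032136],
       [-0.01842965,  0.14990973,  0.98852791,  1.3868955 ],
       [ 0.        ,  0.        ,  0.        ,  1.        ]])}
{'clock': 0.1, 'joint_positions': array([ 1.26561329e+00,  3.53603849e-01,  1.63406190e+00, -1.82893142e-05,
        1.15521911e+00, -2.39961204e-03]), 'dq': array([-0.00058785, -0.00090066, -0.00143233, -0.00121061,  0.00032484,
        0.00148552]), 'joint_torque': array([-9.99111808e-05, -6.06359553e+01, -3.42819285e+01, -7.85175189e-05,
        3.84405997e-03, -6.92436146e-06]), 'eef_pos': array([0.18623533, 0.59615058, 0.23062026]), 'tool_rot': array([-9.07082016e-05,  1.50810387e-01,  9.88562497e-01, -6.39755880e-04]), 'wrist_force': array([ 0.31454396,  0.43938451, -0.93029584]), 'torque': array([-0.03993203, -0.00787756,  0.00840704]), 'finger_force': 0.0, 'grip_width': 0.0851930336381858}
```

View pics/scene0.png

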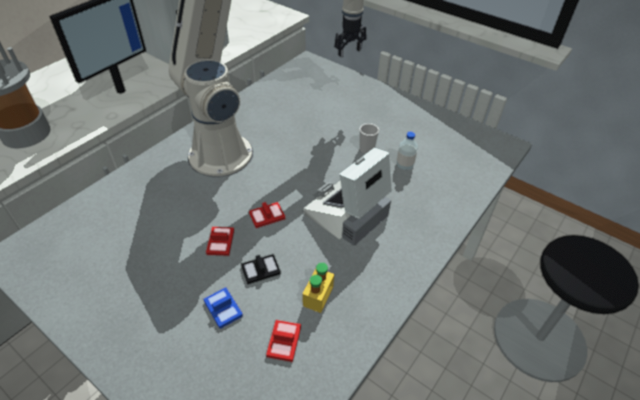

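View pics/top0.png

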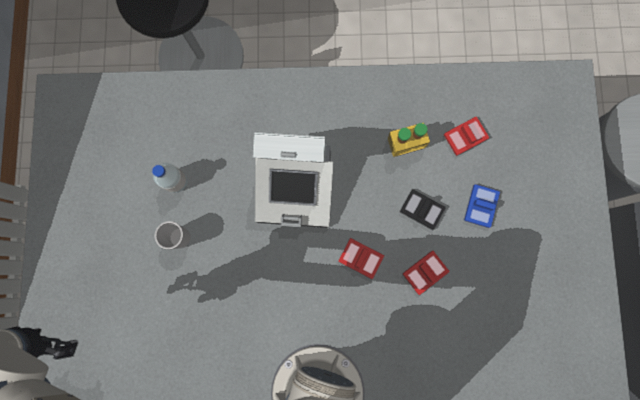

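Scene: arm upper left; the reader with its hood standing open is at top (292,190), the bottle at (167,177), the beaker at (169,235), and the rack at (409,139). What could be taken for the cassette (top pixels): black (424,208), reds (361,258), (427,272), (467,135), blue (483,205). By the description I choose the black one, and will check it in a crop while measuring.

Run:
```python
from h import *
W=np.load('pics/top0.npy');I=cv2.imread('pics/top0.png')
S=np.load('pics/scene0.npy');J=cv2.imread('pics/scene0.png')
a=cv2.resize(I[170:250,380:480],(600,480),interpolation=cv2.INTER_NEAREST)
cv2.imwrite('pics/crop.png',a)
def box(P,lab):
    r=cv2.minAreaRect(P[:,:2].astype(np.float32)*1000);print(lab,len(P),r,'med z',np.median(P[:,2]),P[:,2].min(),P[:,2].max())
for nm,w,(v0,v1,u0,u1) in (('top',W,(180,236,392,455)),('scene',S,(245,292,235,287))):
    P=w[v0:v1,u0:u1].reshape(-1,3);P=P[~np.isnan(P[:,0])]
    box(P[(P[:,2]>.010)&(P[:,2]<.027)],nm+' slab');box(P[(P[:,2]>.008)],nm+' all');box(P[P[:,2]>.040],nm+' rib')
# deck
P=W[130:235,245:340].reshape(-1,3);P=P[~np.isnan(P[:,0])]
print('table z',np.nanmedian(W[300:340,450:520,2]))
for v in range(128,236,4): print(v,[f'{W[v,u,0]:.3f},{W[v,u,1]:.3f},{W[v,u,2]:.3f}' for u in (262,292,324)])
for n,(v0,v1,u0,u1) in dict(bottle=(160,195,148,185),beaker=(220,250,152,186),rack=(120,158,385,432)).items():
    P=W[v0:v1,u0:u1].reshape(-1,3);P=P[P[:,2]>.05];box(P,n)
```

```text
top slab 893 ((498.27728271484375, -312.53326416015625), (110.38340759277344, 77.01856994628906), 58.96296310424805) med z 0.01780482566831787 0.010087965144933042 0.026437705463628225
top all 1034 ((505.6448974609375, -316.7894287109375), (135.4188690185547, 140.8467559814453), 8.770545959472656) med z 0.0182742052638335 0.00800358592925976 0.055262572386602704
top rib 117 ((498.4955749511719, -312.3077697753906), (16.493432998657227, 55.514686584472656), 59.144222259521484) med z 0.04676685457067209 0.04032706614671833 0.055262572386602704
scene slab 655 ((513.6206665039062, -294.5815734863281), (147.5701446533203, 80.96175384521484), 60.745967864990234) med z 0.019117577697228993 0.010070886026978476 0.026380150778669398
scene all 792 ((510.38623046875, -306.69970703125), (141.02395629882812, 160.49754333496094), 35.5263786315918) med z 0.01960413964198726 0.008157822743163567 0.05332918732376046
scene rib 86 ((503.3602600097656, -309.2685546875), (16.312843322753906, 60.874168395996094), 59.1187858581543) med z 0.04844216970689441 0.04002115893669189 0.05332918732376046
table z -
[... 1719 characters left out ...]
1,0.057', '0.460,-0.028,0.032']
228 ['0.456,0.152,0.002', '0.454,0.065,0.001', '0.452,-0.027,0.001']
232 ['0.444,0.152,0.002', '0.443,0.065,0.001', '0.441,-0.027,-0.008']
bottle 640 ((597.3350830078125, 401.3243713378906), (60.18921661376953, 70.29730987548828), 60.17082595825195) med z 0.10454273785110668 0.0506084363510777 0.1566154823767798
beaker 417 ((433.24853515625, 390.2391052246094), (76.55007934570312, 70.70401763916016), 88.22511291503906) med z 0.08553583246168506 0.0500546809003557 0.10763580621581226
rack 781 ((698.3263549804688, -275.87982177734375), (60.807884216308594, 101.15573120117188), 14.646288871765137) med z 0.07283450758733556 0.050355184837005185 0.12835435114985638
```

View pics/crop.png

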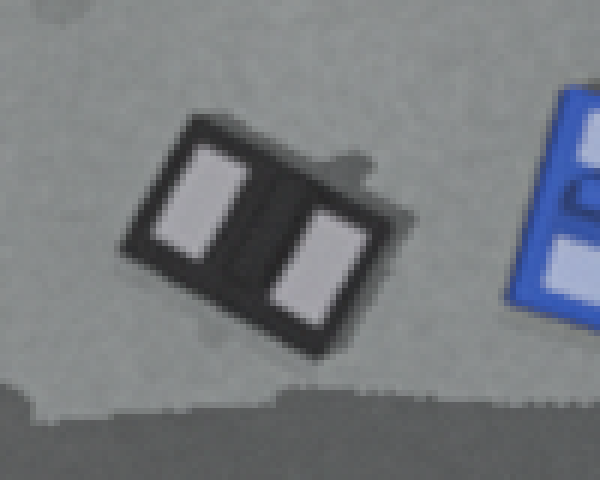

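The crop confirms the black cassette, handle up, with its rib at about crop (265,230) between two light labels. Next is the reader's pose.

```bash
cat > reader.py <<'E'
from h import *
from scipy.optimize import least_squares
W=np.load('pics/top0.npy');I=cv2.imread('pics/top0.png');S=np.load('pics/scene0.npy');J=cv2.imread('pics/scene0.png')
# deck plane, slope fixed 28deg: points beside the pocket (white deck) in top view
n0=None
P=np.concatenate([W[166:218,259:267].reshape(-1,3),W[166:218,322:328].reshape(-1,3)])
P=P[P[:,2]>.02]
def n(yaw,s=np.radians(28)): return np.array([-np.sin(s)*np.cos(yaw),-np.sin(s)*np.sin(yaw),np.cos(s)])
f=lambda p:P@n(p[0],p[2])-p[1]
r=least_squares(f,[0,0,.49],loss='soft_l1',f_scale=.003);print('free',np.degrees(r.x[[0,2]]),r.x[1])
# wedge outline from depth: points within 8 mm of deck plane
m=np.abs(W@n(r.x[0])-r.x[1])<.012
m&=(W[...,2]>.012)&(W[...,0]>.42)&(W[...,0]<.68)&(W[...,1]>-.1)&(W[...,1]<.2)
def rect(Q,l):
    q=cv2.minAreaRect(Q[:,:2].astype(np.float32)*1000);print(l,len(Q),np.round(q[0],1),np.round(q[1],1),round(q[2],2))
rect(W[m],'deck xy')
g=cv2.cvtColor(I,cv2.COLOR_BGR2GRAY)
for th in(60,80,110):
    k=np.zeros_like(m);k[160:210,262:326]=g[160:210,262:326]<th
    nc,l,st,ce=cv2.connectedComponentsWithStats(k.astype(np.uint8));i=1+np.argmax(st[1:,4])
    Q=W[l==i];rect(Q,f'dark{th}');print(st[i],'mean',Q.mean(0),'n.p',np.median(Q@n(0)),r.x[1])
    print(cv2.minAreaRect(np.argwhere(l==i)[:,::-1].astype(np.float32)))
print(g[186,250:340]);print(g[150:235,292])
# yaw from hood top edge
h=(W[...,2]>.255)&(W[...,0]>.5)&(W[...,1]>-.1)&(W[...,1]<.2);rect(W[h],'hood top')
E
python3 reader.py
python3 -c "
import cv2
I=cv2.imread('pics/top0.png');cv2.imwrite('pics/crop2.png',cv2.resize(I[125:235,245:345],(545,600),interpolation=cv2.INTER_CUBIC))"
```

```text
free [-5.19521844 27.81203595] -0.18613692200928147
deck xy 4714 [560.4  53.6] [209.6 200.2] 85.34
dark60 1203 [560.2  56.6] [115.6  74.1] 84.26
[ 271  172   44   31 1203] mean [nan nan nan] n.p nan -0.18613692200928147
((292.3052978515625, 186.92037963867188), (42.505638122558594, 28.536651611328125), 3.814074993133545)
dark80 1256 [559.6  56.2] [118.1  75.3] 84.85
[ 271  171   44   32 1256] mean [nan nan nan] n.p nan -0.18613692200928147
((292.3148193359375, 186.93551635742188), (43.345314025878906, 29.13768196105957), 3.945185899734497)
dark110 1418 [560.3  53. ] [129.3  86.5] 83.6
[ 270  169   49   35 1418] mean [nan nan nan] n.p nan -0.18613692200928147
((293.1621398925781, 186.14910888671875), (47.7486457824707, 32.81859588623047), 3.9451863765716553)
[140 138 138 133 134 162 180 181 181 180 179 181 179 182 184 181 184 182
 170 141 110  71  47  51  53  51  53  54  53  54  53  55  53  51  55  54
  54  56  53  53  52  52  55  52  55  51  53  54  55  52  54  53  54  51
  53  53  53  53  52  54  54  54  49  50  80 112 106 105 155 193 204 202
 202 201 202 201 203 202 204 205 207 170  93  89  93  95  97  92  93  93]
[221 208 155 135 161 157 138 153 205 208 163 181 184 184 184 184 184 185
 187 161  93 122 102  58  51  53  54  54  55  54  55  55  54  54  53  54
  55  54  53  56  53  51  53  54  52  53  50  51  53  51  50  56  95 132
 159 189 189 189 187 186 186 189 188 190 171 106  98 144 166 146 113  75
  80 120 161 154 131  86  84  85  85  83  84  84  85]
hood top 1767 [623.6  48.8] [170.5  60.1] 84.62
```

View pics/crop2.png

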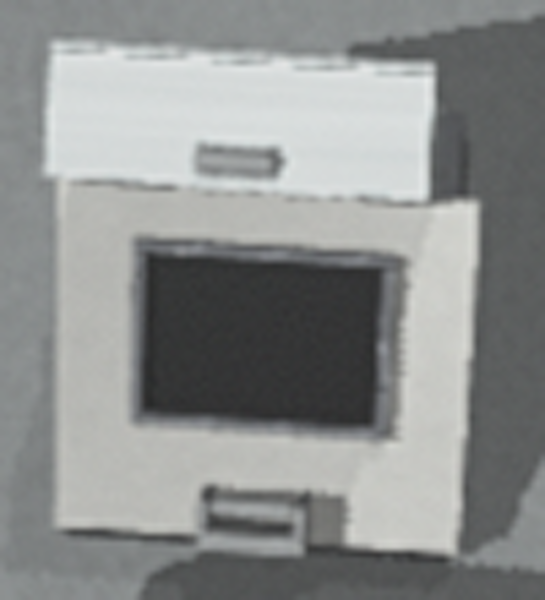

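The crop shows the pocket floor as a dark rectangle about (150..378, 255..420), its grey fence, the catch at (252,525), and the hood nose at (238,160). Now to compute the frames and a motion planner.

```bash
cat >> h.py <<'E'
def pose():
    s=bot.observe();q=s['tool_rot'];return s,s['eef_pos'],R.from_quat([q[1],q[2],q[3],q[0]])
def plan(p1,R1,rows,start=None,g=None):
    """print rounded rows from the present (or given) pose to p1,R1"""
    if start is None: s,p,r=pose()
    else: p,r=start
    for i in range(rows):
        k=rows-i
        w=np.round(np.degrees((r.inv()*R1).as_rotvec())/k,1)
        d=np.round(r.inv().apply((p1-p)/k),3)
        print([float(a)+0. for a in w]+[float(a)+0. for a in d]+([g] if g is not None else []))
        p=p+r.apply(d);r=r*R.from_rotvec(np.radians(w))
    print('end',p.round(4),'left',(p1-p).round(4),np.degrees((r.inv()*R1).as_rotvec()).round(2))
    return p,r
def down(yaw):  # tool z down, tool y at yaw (deg)
    a=np.radians(yaw);y=np.array([np.cos(a),np.sin(a),0]);z=np.array([0,0,-1.])
    return R.from_matrix(np.stack([np.cross(y,z),y,z],1))
YAW=np.radians(-5.2);SL=np.radians(28)
PX=np.array([np.cos(SL)*np.cos(YAW),np.cos(SL)*np.sin(YAW),np.sin(SL)])
PY=np.array([-np.sin(YAW),np.cos(YAW),0]);PZ=np.cross(PX,PY)
E
python3 - <<'E'
from h import *
W=np.load('pics/top0.npy');S=np.load('pics/scene0.npy')
F=W[176:200,275:310].reshape(-1,3);F=F[~np.isnan(F[:,0])]
print('floor n.p',np.median(F@PZ))
for a in((259,267),(322,328)):
    D=W[166:218,a[0]:a[1]].reshape(-1,3);D=D[D[:,2]>.02];print('deck n.p',np.median(D@PZ))
c,_=0,0
# ray for floor edges: dark rect centre from thresholds
O=np.array([.560,.0555,0]);fl=np.median(F@PZ);O[2]=(fl-O@PZ)/PZ[2]*1.0;print('pocket',O)
# catch: raised points
loc=(W-O)@np.stack([PX,PY,PZ],1)
m=(loc[...,2]>.015)&(loc[...,2]<.035)&(loc[...,0]<-.06)&(loc[...,0]>-.12)&(abs(loc[...,1])<.06)
print('catch',m.sum(),loc[m].min(0),loc[m].max(0))
m=(abs(loc[...,2])<.006)&(loc[...,0]>-.13)&(loc[...,0]<.09)&(abs(loc[...,1])<.13)
for n,w in(('top',W),('scene',S)):
    l=(w-O)@np.stack([PX,PY,PZ],1);m=(abs(l[...,2])<.007)&(abs(l[...,0])<.13)&(abs(l[...,1])<.13)&(w[...,2]>.012)
    print(n,'deck ext',np.percentile(l[m],[1,99],axis=0).round(3).tolist())
    h=(w[...,2]>.15)&(abs(l[...,1])<.1)&(l[...,0]>0)&(l[...,0]<.2);q=l[h]
    r=cv2.minAreaRect((q[:,[0,2]]*1000).astype(np.float32));print('hood xz',r,'y',np.percentile(q[:,1],[1,99]))
    # line fits: front wall upper face
    k=h&(w[...,2]>.262 if n=='top' else w[...,2]>.15)
    for th in np.arange(1.6,1.96,.05):
        # hood local coords
        X=(l[...,0]-.075);Z=l[...,2];c,s=np.cos(th),np.sin(th)
        xh=c*X-s*Z;zh=s*X+c*Z
        e=(xh[k]);print(round(th,2),'xh',np.percentile(e,[10,50,90]).round(4),'zh',np.percentile(zh[k],[2,50,98]).round(3))
E
```

```text
floor n.p -0.1865723683600038
deck n.p -0.1878355277726552
deck n.p -0.18787667398079444
pocket [0.56     0.0555   0.082551]
catch 165 [-0.10909868 -0.02908603  0.0150636 ] [-0.07837999  0.0275118   0.03159091]
top deck ext [[-0.108, -0.104, -0.006], [0.075, 0.102, 0.006]]
hood xz ((128.12022399902344, 83.97931671142578), (130.30409240722656, 60.215511322021484), 72.71601867675781) y [-0.08614325  0.08142411]
1.6 xh [-0.1448 -0.1375 -0.1315] zh [0.038 0.066 0.093]
1.65 xh [-0.1468 -0.1406 -0.1355] zh [0.03  0.059 0.086]
1.7 xh [-0.1485 -0.1435 -0.1392] zh [0.023 0.051 0.079]
1.75 xh [-0.15   -0.1459 -0.1424] zh [0.015 0.044 0.072]
1.8 xh [-0.1514 -0.1479 -0.145 ] zh [0.008 0.037 0.065]
1.85 xh [-0.1527 -0.1497 -0.1469] zh [0.    0.03  0.058]
1.9 xh [-0.1542 -0.1509 -0.148 ] zh [-0.007  0.022  0.05 ]
1.95 xh [-0.1556 -0.1519 -0.1484] zh [-0.015  0.015  0.042]
scene deck ext [[-0.104, -0.105, -0.006], [0.12, 0.066, 0.006]]
hood xz ((135.18624877929688, 77.33283233642578), (144.9012451171875, 67.24808502197266), 76.13146209716797) y [-0.08561653  0.08472189]
1.6 xh [-0.1391 -0.0945 -0.0252] zh [0.033 0.078 0.099]
1.65 xh [-0.142  -0.0984 -0.0285] zh [0.029 0.074 0.092]
1.7 xh [-0.1447 -0.1023 -0.0314] zh [0.024 0.071 0.086]
1.75 xh [-0.147  -0.1057 -0.0344] zh [0.019 0.069 0.079]
1.8 xh [-0.1492 -0.1085 -0.0373] zh [0.014 0.066 0.073]
1.85 xh [-0.1511 -0.1115 -0.0399] zh [0.008 0.062 0.067]
1.9 xh [-0.153  -0.114  -0.0427] zh [0.001 0.056 0.065]
1.95 xh [-0.1545 -0.1161 -0.0456] zh [-0.006  0.049  0.063]
```

Run:
```python
from h import *
plan(np.array([.498,-.3125,.15]),down(59.1),24,g=.085)
```

```text
[0.0, 0.0, 0.6, -0.024, -0.032, 0.003, 0.085]
[0.0, 0.0, 0.6, -0.024, -0.032, 0.003, 0.085]
[0.0, 0.0, 0.6, -0.024, -0.032, 0.003, 0.085]
[0.0, 0.0, 0.6, -0.025, -0.032, 0.003, 0.085]
[0.0, 0.0, 0.6, -0.025, -0.031, 0.003, 0.085]
[0.0, 0.0, 0.6, -0.025, -0.031, 0.004, 0.085]
[0.0, 0.0, 0.6, -0.026, -0.031, 0.003, 0.085]
[0.0, 0.0, 0.6, -0.026, -0.03, 0.004, 0.085]
[0.0, 0.0, 0.5, -0.026, -0.03, 0.003, 0.085]
[0.0, 0.0, 0.6, -0.027, -0.03, 0.004, 0.085]
[0.0, 0.0, 0.5, -0.027, -0.03, 0.003, 0.085]
[0.0, 0.0, 0.6, -0.027, -0.029, 0.004, 0.085]
[0.0, 0.0, 0.5, -0.027, -0.029, 0.003, 0.085]
[0.0, 0.0, 0.6, -0.028, -0.029, 0.004, 0.085]
[0.0, 0.0, 0.5, -0.028, -0.029, 0.003, 0.085]
[0.0, 0.0, 0.6, -0.028, -0.028, 0.004, 0.085]
[0.0, 0.0, 0.5, -0.029, -0.028, 0.003, 0.085]
[0.0, 0.0, 0.6, -0.029, -0.028, 0.004, 0.085]
[0.0, 0.0, 0.5, -0.029, -0.027, 0.003, 0.085]
[0.0, 0.0, 0.6, -0.029, -0.027, 0.004, 0.085]
[0.0, 0.0, 0.5, -0.03, -0.027, 0.003, 0.085]
[0.0, 0.0, 0.6, -0.03, -0.027, 0.004, 0.085]
[0.0, 0.0, 0.5, -0.03, -0.027, 0.003, 0.085]
[-0.1, 0.0, 0.6, -0.03, -0.026, 0.004, 0.085]
end [ 0.4982 -0.3128  0.1496] left [-0.0002  0.0003  0.0004] [ 0.03  0.02 -0.05]
```

The pocket is at (0.560, 0.0555, 0.0825), yaw −5.2°, and the hood is at about 1.84 rad. The catch and deck extents agree with this. Moving above the cassette.

>>> move_arm --pt "0 0 0.6 -0.024 -0.032 0.003 0.085" --pt "0 0 0.6 -0.024 -0.032 0.003 0.085" --pt "0 0 0.6 -0.024 -0.032 0.003 0.085" --pt "0 0 0.6 -0.025 -0.032 0.003 0.085" --pt "0 0 0.6 -0.025 -0.031 0.003 0.085" --pt "0 0 0.6 -0.025 -0.031 0.004 0.085" --pt "0 0 0.6 -0.026 -0.031 0.003 0.085" --pt "0 0 0.6 -0.026 -0.03 0.004 0.085"

```text
clock: 0.77
eef_pos: [0.2904, 0.2916, 0.2051]
tool_rot: [0.0, 0.192, 0.981, -0.0]
wrist_force: [-0.0, -0.7, -0.3]
grip_width: 0.085
finger_force: 0.0
```

>>> move_arm --pt "0 0 0.5 -0.026 -0.03 0.003 0.085" --pt "0 0 0.6 -0.027 -0.03 0.004 0.085" --pt "0 0 0.5 -0.027 -0.03 0.003 0.085" --pt "0 0 0.6 -0.027 -0.029 0.004 0.085" --pt "0 0 0.5 -0.027 -0.029 0.003 0.085" --pt "0 0 0.6 -0.028 -0.029 0.004 0.085" --pt "0 0 0.5 -0.028 -0.029 0.003 0.085" --pt "0 0 0.6 -0.028 -0.028 0.004 0.085"

```text
clock: 1.43
eef_pos: [0.3943, -0.0112, 0.1773]
tool_rot: [0.0, 0.23, 0.973, 0.0]
wrist_force: [0.8, 0.7, 0.0]
grip_width: 0.0848
finger_force: 0.0
```

>>> move_arm --pt "0 0 0.5 -0.029 -0.028 0.003 0.085" --pt "0 0 0.6 -0.029 -0.028 0.004 0.085" --pt "0 0 0.5 -0.029 -0.027 0.003 0.085" --pt "0 0 0.6 -0.029 -0.027 0.004 0.085" --pt "0 0 0.5 -0.03 -0.027 0.003 0.085" --pt "0 0 0.6 -0.03 -0.027 0.004 0.085" --pt "0 0 0.5 -0.03 -0.027 0.003 0.085" --pt "0 0 0.6 -0.03 -0.026 0.004 0.085"

```text
clock: 2.1
eef_pos: [0.4984, -0.3145, 0.1488]
tool_rot: [-0.0, 0.267, 0.964, 0.0]
wrist_force: [0.9, 0.1, 0.1]
grip_width: 0.0849
finger_force: 0.0
```

>>> move_arm --pt "0 0 0 0 0 0.02 0.06" --pt "0 0 0 0 0 0.025 0.06" --pt "0 0 0 0 0 0.025 0.06" --pt "0 0 0 0 0 0.02 0.06" --pt "0 0 0 0 0 0.015 0.06" --pt "0 0 0 0 0 0.01 0.06" --pt "0 0 0 0 0 0.005 0.06" --pt "0 0 0 0 0 0.005 0.06"

```text
clock: 2.77
eef_pos: [0.4984, -0.3123, 0.024]
tool_rot: [-0.0, 0.267, 0.964, 0.0]
wrist_force: [-0.5, 0.2, -0.0]
grip_width: 0.0601
finger_force: 0.0
```

Run:
```python
from h import *
s,p,r=pose();print(p,r.as_matrix().round(3))
print(r.inv().apply(np.array([.4984,-.3125,.024])-p).round(4))
```

```text
[ 0.4984234  -0.31230383  0.02395001] [[-0.858  0.514 -0.   ]
 [ 0.514  0.858  0.   ]
 [ 0.    -0.    -1.   ]]
[-0.0001 -0.0002 -0.0001]
```

>>> move_arm --pt "0 0 0 0 0 0 0.01" --pt "0 0 0 0 0 0 0.01" --pt "0 0 0 0 0 0 0.01" --pt "0 0 0 0 0 0 0.01" --pt "0 0 0 0 0 0 0.01" --pt "0 0 0 0 0 0 0.01" --pt "0 0 0 0 0 0 0.01" --pt "0 0 0 0 0 0 0.01" --force 50

```text
clock: 3.43
eef_pos: [0.4991, -0.3127, 0.0254]
tool_rot: [0.001, 0.267, 0.964, -0.0]
wrist_force: [0.1, 0.7, 6.6]
grip_width: 0.0152
finger_force: 50.4
```

>>> move_arm --pt "0 0 0 0 0 -0.005 0.01" --pt "0 0 0 0 0 -0.015 0.01" --pt "0 0 0 0 0 -0.025 0.01" --pt "0 0 0 0 0 -0.03 0.01" --pt "0 0 0 0 0 -0.03 0.01" --pt "0 0 0 0 0 -0.03 0.01" --pt "0 0 0 0 0 -0.03 0.01" --pt "0 0 0 0 0 -0.015 0.01"

```text
clock: 4.1
eef_pos: [0.4993, -0.3129, 0.2083]
tool_rot: [0.002, 0.267, 0.964, -0.001]
wrist_force: [1.3, -1.5, -2.3]
grip_width: 0.015
finger_force: 49.3
```

Run:
```python
from h import *
s,p,r=pose();print(p,s['grip_width'],s['finger_force'])
c,W=cam('top');cv2.imwrite('pics/lift.png',c['frame'][130:300,340:500])
O=np.array([.560,.0555,.0825])
Rp=R.from_matrix(np.stack([-PX,PY,-PZ],1));print('rot needed',np.degrees((r.inv()*Rp).as_rotvec()))
# z: TCP was 24 mm above underside
t=O+PZ*(.024+.06)
plan(t,Rp,16,g=.01)
# scene: where is the cassette relative to TCP now
c2,S=cam('scene');cv2.imwrite('pics/lift2.png',cv2.resize(c2['frame'][130:300,150:350],(800,680)))
for n,w in(('top',W),('scene',S)):
    d=w-p;m=(np.abs(d[...,:2]).max(-1)<.09)&(d[...,2]<.01)&(d[...,2]>-.05);q=r.inv().apply(d[m]);
    q=q[(q[:,2]>-.002)&(q[:,2]<.016)];rr=cv2.minAreaRect((q[:,:2]*1000).astype(np.float32));print(n,len(q),rr,np.median(q[:,2]))
```

```text
[ 0.4992557  -0.31292398  0.2083309 ] 0.014963355562126262 49.32018041610718
rot needed [ -6.35205827 -27.29638545 -25.21007669]
[-0.4, -1.7, -1.6, 0.011, 0.021, 0.003, 0.01]
[-0.4, -1.7, -1.6, 0.01, 0.021, 0.003, 0.01]
[-0.4, -1.7, -1.6, 0.01, 0.021, 0.003, 0.01]
[-0.4, -1.7, -1.6, 0.009, 0.021, 0.003, 0.01]
[-0.4, -1.7, -1.6, 0.009, 0.022, 0.003, 0.01]
[-0.4, -1.7, -1.6, 0.008, 0.022, 0.003, 0.01]
[-0.4, -1.7, -1.6, 0.008, 0.022, 0.002, 0.01]
[-0.4, -1.7, -1.6, 0.007, 0.022, 0.002, 0.01]
[-0.4, -1.7, -1.6, 0.007, 0.022, 0.002, 0.01]
[-0.4, -1.7, -1.5, 0.006, 0.023, 0.002, 0.01]
[-0.4, -1.7, -1.6, 0.006, 0.023, 0.002, 0.01]
[-0.4, -1.7, -1.5, 0.005, 0.023, 0.003, 0.01]
[-0.4, -1.7, -1.6, 0.005, 0.023, 0.002, 0.01]
[-0.4, -1.7, -1.5, 0.004, 0.023, 0.003, 0.01]
[-0.4, -1.7, -1.6, 0.003, 0.023, 0.002, 0.01]
[-0.4, -1.6, -1.5, 0.003, 0.024, 0.003, 0.01]
end [0.5211 0.0595 0.1567] left [-0.0004 -0.0005 -0.0001] [ 0.05 -0.04 -0.01]
top 299 ((17.71077537536621, -0.8668708801269531), (46.122413635253906, 110.29720306396484), 2.96628737449646) 0.007473581701946308
scene 690 ((-4.834751129150391, 2.917377471923828), (79.61347961425781, 110.59890747070312), 0.6147710680961609) 0.0044554764888694205
```

>>> move_arm --pt "-0.4 -1.7 -1.6 0.011 0.021 0.003 0.01" --pt "-0.4 -1.7 -1.6 0.01 0.021 0.003 0.01" --pt "-0.4 -1.7 -1.6 0.01 0.021 0.003 0.01" --pt "-0.4 -1.7 -1.6 0.009 0.021 0.003 0.01" --pt "-0.4 -1.7 -1.6 0.009 0.022 0.003 0.01" --pt "-0.4 -1.7 -1.6 0.008 0.022 0.003 0.01" --pt "-0.4 -1.7 -1.6 0.008 0.022 0.002 0.01" --pt "-0.4 -1.7 -1.6 0.007 0.022 0.002 0.01"

```text
clock: 4.87
eef_pos: [0.5077, -0.1249, 0.1766]
tool_rot: [0.121, 0.155, 0.98, -0.005]
wrist_force: [0.6, 0.7, -2.8]
grip_width: 0.0153
finger_force: 49.3
```

>>> move_arm --pt "-0.4 -1.7 -1.6 0.007 0.022 0.002 0.01" --pt "-0.4 -1.7 -1.5 0.006 0.023 0.002 0.01" --pt "-0.4 -1.7 -1.6 0.006 0.023 0.002 0.01" --pt "-0.4 -1.7 -1.5 0.005 0.023 0.003 0.01" --pt "-0.4 -1.7 -1.6 0.005 0.023 0.002 0.01" --pt "-0.4 -1.7 -1.5 0.004 0.023 0.003 0.01" --pt "-0.4 -1.7 -1.6 0.003 0.023 0.002 0.01" --pt "-0.4 -1.6 -1.5 0.003 0.024 0.003 0.01"

```text
clock: 5.53
eef_pos: [0.5173, 0.062, 0.1506]
tool_rot: [0.238, 0.044, 0.97, -0.009]
wrist_force: [0.6, -0.2, -1.8]
grip_width: 0.0149
finger_force: 49.4
```

```bash
cat > chk.py <<'E'
from h import *
import sys
s,p,r=pose();print(p,s['grip_width'],s['finger_force'])
O=np.array([.560,.0555,.0825]);M=np.stack([PX,PY,PZ],1)
print('tcp in pocket',((p-O)@M).round(4),'rot err deg',np.degrees((r.inv()*R.from_matrix(np.stack([-PX,PY,-PZ],1))).as_rotvec()).round(2))
for n in('top','scene'):
    c,W=cam(n);g=c['frame'];cv2.imwrite(f'pics/{sys.argv[1]}_{n}.png',cv2.resize(g[110:250,220:380] if n=='top' else g[120:260,270:430],(640,560),interpolation=cv2.INTER_CUBIC))
    l=(W-O)@M;np.save('pics/l_'+n,l)
    for lo,hi in(((p-O)@PZ-.0135,(p-O)@PZ-.0015),):
        m=(l[...,2]>lo)&(l[...,2]<hi)&(abs(l[...,0])<.06)&(abs(l[...,1])<.075);q=l[m]
        if len(q)>20: print(n,'slab top?',len(q),np.percentile(q,[1,50,99],axis=0).round(4).tolist(),cv2.minAreaRect((q[:,:2]*1000).astype(np.float32)))
E
python3 chk.py above
```

```text
[0.51734198 0.06202942 0.15059731] 0.014931673503503724 49.37022686004639
tcp in pocket [-0.0061  0.0026  0.0803] rot err deg [ 0.26 -0.47 -0.  ]
top slab top? 610 [[-0.0197, -0.0529, 0.0676], [0.0126, -0.0082, 0.0732], [0.0321, 0.0548, 0.0784]] ((5.197355270385742, 1.3035392761230469), (110.4731216430664, 58.70602035522461), 87.22062683105469)
scene slab top? 166 [[-0.0385, -0.0512, 0.0669], [-0.0028, -0.0285, 0.0722], [0.0382, 0.0557, 0.0773]] ((0.11887359619140625, 3.6865386962890625), (112.56980895996094, 78.94189453125), 89.98943328857422)
```

Run:
```python
from h import *
import cv2
a=cv2.imread('pics/above_top.png')[:, :];b=cv2.imread('pics/above_scene.png')
cv2.imwrite('pics/both.png',np.hstack([cv2.resize(a,(400,350)),cv2.resize(b,(400,350))]))
t,l=np.load('pics/l_top.npy'),np.load('pics/l_scene.npy')
for n,q in(('top',t),('scene',l)):
    m=(q[...,2]>.06)&(q[...,2]<.085)&(abs(q[...,0])<.07)&(abs(q[...,1])<.08);Q=q[m]
    for b in np.arange(-.06,.061,.015):
        k=Q[abs(Q[:,1]-b)<.004]
        if len(k)>4: print(n,'y',round(b,3),'x',k[:,0].min().round(4),k[:,0].max().round(4),'z',np.median(k[:,2]).round(4),len(k))
s,p,r=pose();print(p)
```

```text
top y -0.045 x -0.0232 0.0324 z 0.0729 64
top y -0.03 x -0.0116 0.0317 z 0.0722 54
top y -0.015 x -0.0041 0.0336 z 0.0724 45
top y 0.0 x 0.0196 0.0315 z 0.0722 19
top y 0.015 x -0.0011 0.0324 z 0.0733 36
top y 0.03 x -0.0165 0.0319 z 0.0745 56
top y 0.045 x -0.0128 0.0325 z 0.0736 59
scene y -0.045 x -0.0394 0.0386 z 0.0692 54
scene y -0.03 x -0.037 0.0386 z 0.0723 28
scene y -0.015 x -0.0365 0.0282 z 0.0728 16
scene y 0.0 x -0.0341 0.0123 z 0.0744 19
[0.51672296 0.06315442 0.14977658]
```

View pics/both.png

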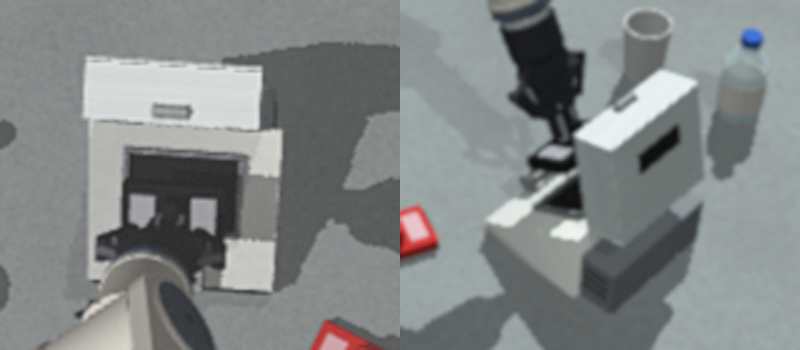

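The left view shows the held slab square over the pocket but about 5 mm low on the slope. The right view shows the hood clear. Correcting, then descending to about 15 mm above the floor.

>>> move_arm --pt "0.2 -0.5 0 -0.0055 -0.002 0 0.01" --pt "0 0 0 0 0 0.008 0.01" --pt "0 0 0 0 0 0.008 0.01" --pt "0 0 0 0 0 0.008 0.01" --pt "0 0 0 0 0 0.008 0.01" --pt "0 0 0 0 0 0.006 0.01" --pt "0 0 0 0 0 0 0.01" --pt "0 0 0 0 0 0 0.01"

```text
clock: 6.3
eef_pos: [0.5415, 0.0557, 0.1206]
tool_rot: [0.242, 0.046, 0.969, -0.011]
wrist_force: [0.6, -0.4, -1.4]
grip_width: 0.0152
finger_force: 49.6
```

```bash
cat >> chk.py <<'E'
    z0=(p-O)@PZ;Q=l[(l[...,2]>z0-.015)&(l[...,2]<z0+.004)&(abs(l[...,0])<.055)&(abs(l[...,1])<.08)]
    for b in np.arange(-.045,.046,.015):
        k=Q[abs(Q[:,1]-b)<.006]
        if len(k)>4: print(n,'y',round(b,3),'x',np.percentile(k[:,0],[2,98]).round(4),'z',np.median(k[:,2]).round(4),len(k))
E
python3 chk.py low
```

```text
[0.54149431 0.05574657 0.12057537] 0.015184521589000164 49.605912566185
tcp in pocket [ 0.0016 -0.0014  0.0423] rot err deg [-0.05  0.04 -0.17]
top slab top? 576 [[-0.0136, -0.0571, 0.0295], [0.0206, -0.012, 0.0355], [0.0399, 0.0498, 0.0404]] ((10.175079345703125, -2.704925537109375), (61.963687896728516, 110.8824234008789), 1.2340513467788696)
top y -0.045 x [-0.01    0.0392] z 0.0353 86
top y -0.03 x [-0.0041  0.0395] z 0.0356 72
top y -0.015 x [0.0047 0.0396] z 0.0361 61
top y 0.0 x [0.0279 0.0402] z 0.0354 21
top y 0.015 x [0.0048 0.0402] z 0.0352 64
top y 0.03 x [-0.0063  0.0394] z 0.0355 74
top y 0.045 x [-0.0129  0.0394] z 0.0354 76
scene slab top? 142 [[-0.0301, -0.0556, 0.0294], [0.0035, -0.039, 0.0353], [0.0447, -0.004, 0.0395]] ((7.625129699707031, -29.12303352355957), (53.4394645690918, 78.13258361816406), 86.22212982177734)
scene y -0.045 x [-0.0269  0.045 ] z 0.0359 41
scene y -0.03 x [-0.0303  0.0287] z 0.0354 29
scene y -0.015 x [-0.0277  0.0167] z 0.0361 22
scene y 0.0 x [-0.0295  0.0026] z 0.034 6
```

>>> move_arm --pt "0 0 -0.2 0.002 0.0025 0 0.01" --pt "0 0 0 0 0 0.002 0.01" --pt "0 0 0 0 0 0.003 0.01" --pt "0 0 0 0 0 0.003 0.01" --pt "0 0 0 0 0 0.003 0.01" --pt "0 0 0 0 0 0.002 0.01" --pt "0 0 0 0 0 0.0 0.01" --pt "0 0 0 0 0 0 0.01"

```text
clock: 7.07
eef_pos: [0.546, 0.0589, 0.1086]
tool_rot: [0.242, 0.043, 0.969, -0.011]
wrist_force: [0.9, 0.5, -2.2]
grip_width: 0.015
finger_force: 49.6
```

```bash
python3 chk.py low2
```

```text
[0.54603582 0.05894634 0.10860906] 0.01502587426880602 49.60554242134094
tcp in pocket [-0.0003  0.0022  0.0297] rot err deg [0.01 0.09 0.11]
top slab top? 561 [[-0.0127, -0.0536, 0.0169], [0.0182, -0.0076, 0.0231], [0.0381, 0.0544, 0.0277]] ((10.122594833374023, 0.6353836059570312), (109.26832580566406, 59.54642105102539), 89.01301574707031)
top y -0.045 x [-0.0155  0.0378] z 0.0236 84
top y -0.03 x [-0.0052  0.0373] z 0.0232 74
top y -0.015 x [-0.0053  0.0372] z 0.0233 58
top y 0.0 x [0.0266 0.0372] z 0.0222 26
top y 0.015 x [0.004  0.0376] z 0.0225 46
top y 0.03 x [-0.0077  0.0376] z 0.0238 76
top y 0.045 x [-0.0057  0.0366] z 0.0232 69
scene slab top? 135 [[-0.0313, -0.0537, 0.0168], [0.0007, -0.0373, 0.0223], [0.0426, -0.0016, 0.0269]] ((5.284446716308594, -27.03578758239746), (76.56613159179688, 53.56208038330078), 0.4054180681705475)
scene y -0.045 x [-0.0283  0.0427] z 0.0212 53
scene y -0.03 x [-0.0322  0.03  ] z 0.0235 26
scene y -0.015 x [-0.0281  0.0132] z 0.0231 20
scene y 0.0 x [-0.0267 -0.006 ] z 0.0229 9
```

Centred within about 1 mm; the underside is about 5 mm up. Setting it down slowly, watching the force.

>>> move_arm --pt "0 0 0 0 0 0.001 0.01" --pt "0 0 0 0 0 0.001 0.01" --pt "0 0 0 0 0 0.001 0.01" --pt "0 0 0 0 0 0.001 0.01" --pt "0 0 0 0 0 0.001 0.01" --pt "0 0 0 0 0 0 0.01" --pt "0 0 0 0 0 0 0.01" --pt "0 0 0 0 0 0 0.01"

```text
clock: 7.83
eef_pos: [0.5484, 0.0588, 0.1044]
tool_rot: [0.243, 0.043, 0.969, -0.011]
wrist_force: [0.0, 0.7, -2.1]
grip_width: 0.015
finger_force: 49.6
```

```bash
python3 chk.py low3 | grep -v "y -\?0.0[13]"; python3 -c "
from h import *
print(bot.observe()['wrist_force'],bot.observe()['torque'])"
```

```text
[0.54838448 0.05875637 0.10439106] 0.014974511336113688 49.60603058338165
tcp in pocket [-0.0002  0.0022  0.0249] rot err deg [0.01 0.1  0.11]
top slab top? 571 [[-0.0142, -0.0574, 0.0118], [0.018, -0.0082, 0.0181], [0.0385, 0.0551, 0.0232]] ((13.700813293457031, -5.937019348144531), (69.22827911376953, 122.88957214355469), 2.2548134326934814)
top y -0.045 x [-0.0142  0.0376] z 0.0184 83
top y 0.0 x [0.0256 0.0378] z 0.0187 23
top y 0.045 x [-0.0148  0.0372] z 0.0185 69
scene slab top? 132 [[-0.032, -0.0522, 0.012], [-0.0013, -0.0382, 0.0174], [0.0463, -0.0014, 0.0219]] ((4.413822174072266, -34.554664611816406), (52.08793258666992, 95.36756134033203), 71.83072662353516)
scene y -0.045 x [-0.0289  0.0431] z 0.0169 59
scene y 0.0 x [-0.0315 -0.0032] z 0.0181 10
[-0.22682096  0.70757503 -1.44788876] [-0.02051706  0.36140621 -0.00507161]
```

No contact yet, and within 1–2 mm of the floor. Easing down further.

>>> move_arm --pt "0 0 0 0 0 0.0005 0.01" --pt "0 0 0 0 0 0 0.01" --pt "0 0 0 0 0 0.0005 0.01" --pt "0 0 0 0 0 0 0.01" --pt "0 0 0 0 0 0.0005 0.01" --pt "0 0 0 0 0 0 0.01" --pt "0 0 0 0 0 0 0.01" --pt "0 0 0 0 0 0 0.01"

```text
clock: 8.6
eef_pos: [0.549, 0.0587, 0.1034]
tool_rot: [0.243, 0.043, 0.969, -0.011]
wrist_force: [-6.3, 0.9, 6.5]
grip_width: 0.0147
finger_force: 51.1
```

Contact felt at about 8 N along the normal. Releasing.

>>> move_arm --pt "0 0 0 0 0 0 0.014" --pt "0 0 0 0 0 0 0.018" --pt "0 0 0 0 0 0 0.024" --pt "0 0 0 0 0 0 0.03" --pt "0 0 0 0 0 0 0.04" --pt "0 0 0 0 0 0 0.05" --pt "0 0 0 0 0 0 0.05" --pt "0 0 0 0 0 0 0.05"

```text
clock: 9.27
eef_pos: [0.5492, 0.0587, 0.1031]
tool_rot: [0.243, 0.043, 0.969, -0.011]
wrist_force: [-0.4, -0.5, 0.8]
grip_width: 0.0496
finger_force: 0.0
```

>>> move_arm --pt "0 0 0 0 0 -0.005 0.05" --pt "0 0 0 0 0 -0.01 0.05" --pt "0 0 0 0 0 -0.02 0.05" --pt "0 0 0 0 0 -0.03 0.05" --pt "0 0 0 0 0 -0.03 0.05" --pt "0 0 0 0 0 -0.03 0.05" --pt "0 0 0 0 0 -0.03 0.05" --pt "0 0 0 0 0 -0.02 0.05"

```text
clock: 9.93
eef_pos: [0.4663, 0.0663, 0.2598]
tool_rot: [0.243, 0.043, 0.969, -0.011]
wrist_force: [1.7, 0.2, 0.2]
grip_width: 0.05
finger_force: 0.0
```

Run:
```python
from h import *
O=np.array([.560,.0555,.0825]);M=np.stack([PX,PY,PZ],1)
out=[]
for n in('top','scene'):
    c,W=cam(n);g=c['frame'];out.append(cv2.resize(g[110:250,220:380] if n=='top' else g[120:260,270:430],(400,350),interpolation=cv2.INTER_CUBIC))
    l=(W-O)@M
    for a,b in((.011,.024),(.04,.055)):
        q=l[(l[...,2]>a)&(l[...,2]<b)&(abs(l[...,0])<.058)&(abs(l[...,1])<.062)]
        if len(q)>10: print(n,len(q),np.percentile(q,[1,50,99],axis=0).round(4).tolist(),cv2.minAreaRect((q[:,:2]*1000).astype(np.float32)))
    if n=='top':
        q=l[(l[...,2]>.012)&(l[...,2]<.024)&(abs(l[...,0])<.05)&(abs(l[...,1])<.06)];A=np.c_[q[:,:2],np.ones(len(q))];print('tilt/z',np.linalg.lstsq(A,q[:,2],rcond=None)[0])
cv2.imwrite('pics/placed.png',np.hstack(out))
s,p,r=pose();print(p,r.as_matrix().round(3))
# hood angle
W=cam('top')[1];l=(W-O)@M;k=(W[...,2]>.262)&(abs(l[...,1])<.08)&(l[...,0]>.06)&(l[...,0]<.2)
for th in(1.75,1.8,1.85,1.9):
    X=l[k][:,0]-.075;Z=l[k][:,2];e=np.cos(th)*X-np.sin(th)*Z;zh=np.sin(th)*X+np.cos(th)*Z;print(th,np.polyfit(zh,e,1)[0].round(3),e.mean().round(4),np.percentile(zh,[2,98]).round(4))
```

```text
top 933 [[-0.0379, -0.0536, 0.0113], [0.0031, -0.0044, 0.0171], [0.0381, 0.0554, 0.023]] ((1.4294013977050781, 1.8762245178222656), (118.43550872802734, 92.54894256591797), 89.53388977050781)
top 121 [[-0.0271, -0.0067, 0.0419], [0.0022, 0.0002, 0.0463], [0.0282, 0.0081, 0.0517]] ((0.2588787078857422, 0.7158718109130859), (15.697458267211914, 56.63163375854492), 89.02823638916016)
tilt/z [ 0.00643018 -0.00024692  0.01724791]
scene 133 [[-0.0305, -0.0534, 0.0117], [-0.0022, -0.0355, 0.0165], [0.0415, 0.0008, 0.0213]] ((5.624431610107422, -26.610797882080078), (54.11317443847656, 75.55450439453125), 88.57576751708984)
scene 18 [[-0.0225, -0.0044, 0.0402], [-0.0063, -0.0021, 0.0441], [0.0069, 0.0092, 0.0489]] ((-7.249198913574219, 2.217550277709961), (12.201550483703613, 31.61186981201172), 80.59478759765625)
[0.46757672 0.06664319 0.26087068] [[-0.876  0.088  0.474]
 [ 0.078  0.996 -0.041]
 [-0.476  0.001 -0.879]]
1.75 2.321 -0.1878 [-0.1132  0.0722]
1.8 2.055 -0.189 [-0.1405  0.065 ]
1.85 1.831 -0.1897 [-0.1676  0.0576]
1.9 1.641 -0.1899 [-0.1945  0.05  ]
```

View pics/placed.png

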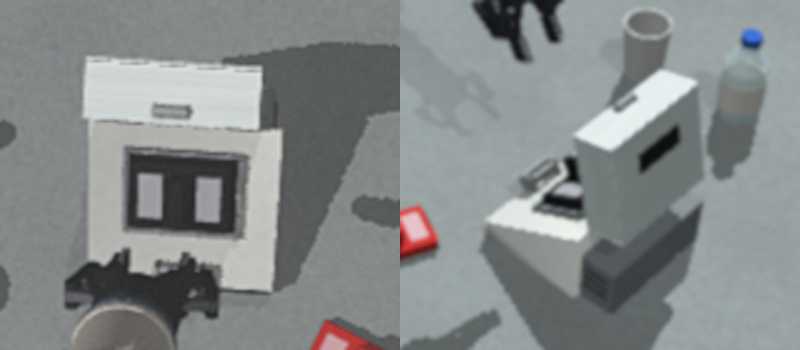

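Cassette is seated, flat and centred within about 1 mm: the left view shows it inside the fence at about (180,195), and the right view shows the hood still open. Now planning the hood swing from behind with closed fingers.

```bash
cat > hood.py <<'E'
from h import *
O=np.array([.560,.0555,.0825]);H=O+.075*PX;ef=np.array([np.cos(YAW),np.sin(YAW),0]);up=np.array([0,0,1.])
def tool(lean):
    a=np.radians(lean);z=np.sin(a)*ef-np.cos(a)*up
    return R.from_matrix(np.stack([np.cross(PY,z),PY,z],1))
def face(th,xh=-.118,zh=.06):
    el=th-SL;u=-np.cos(el)*ef+np.sin(el)*up;v=np.sin(el)*ef+np.cos(el)*up
    return H-xh*u+zh*v
def tcp(th,lean,xh=-.118,gap=0,hw=.011):
    return face(th,xh,.06+gap)-tool(lean).apply([hw,0,0])
E
python3 - <<'E'
from hood import *
s,p,r=pose();print('H',H,'edge',face(1.84,-.15),'pt',face(1.84),tcp(1.84,0),'final',tcp(0,28))
c=tcp(1.84,0)+.02*ef
st=plan(np.array([.46,.064,.36]),tool(0),8,(p,r),0)
st=plan(c*[1,1,0]+[0,0,.36],tool(0),8,st,0)
st=plan(c,tool(0),8,st,0)
E
```

```text
H [0.62594853 0.04949821 0.11771037] edge [0.6517429  0.04715074 0.27717553] pt [0.6586816  0.04651927 0.24594325] [0.66963633 0.04552231 0.24594325] final [0.5038096  0.06061373 0.12045377]
[0.0, 3.5, 0.0, -0.005, 0.0, -0.012, 0]
[0.0, 3.5, 0.0, -0.004, 0.0, -0.012, 0]
[0.0, 3.6, 0.0, -0.004, -0.001, -0.012, 0]
[0.0, 3.5, 0.0, -0.003, 0.0, -0.012, 0]
[0.0, 3.6, 0.0, -0.002, -0.001, -0.012, 0]
[0.0, 3.5, 0.0, -0.002, 0.0, -0.013, 0]
[0.0, 3.6, 0.1, -0.001, -0.001, -0.013, 0]
[0.0, 3.5, 0.0, 0.0, 0.0, -0.012, 0]
end [0.4604 0.064  0.3599] left [-0.0004 -0.      0.0001] [0.05 0.02 0.02]
[0.0, 0.0, 0.0, -0.029, 0.0, 0.0, 0]
[0.0, 0.0, 0.0, -0.029, 0.0, 0.0, 0]
[0.0, 0.0, 0.0, -0.029, 0.0, 0.0, 0]
[0.0, 0.0, 0.0, -0.029, 0.0, 0.0, 0]
[0.0, 0.0, 0.0, -0.029, 0.0, 0.0, 0]
[0.0, 0.0, 0.0, -0.028, 0.0, 0.0, 0]
[0.0, 0.0, 0.0, -0.029, 0.0, 0.0, 0]
[0.0, 0.0, 0.0, -0.028, 0.0, 0.0, 0]
end [0.6894 0.0432 0.36  ] left [0.0001 0.0005 0.    ] [0.05 0.02 0.02]
[0.0, 0.0, 0.0, 0.0, 0.0, 0.014, 0]
[0.0, 0.0, 0.0, 0.0, 0.0, 0.014, 0]
[0.0, 0.0, 0.0, 0.0, 0.0, 0.014, 0]
[0.0, 0.0, 0.0, 0.0, 0.0, 0.014, 0]
[0.0, 0.0, 0.0, 0.0, 0.0, 0.015, 0]
[0.0, 0.0, 0.0, 0.0, 0.0, 0.014, 0]
[0.0, 0.0, 0.0, 0.0, 0.0, 0.015, 0]
[0.0, 0.0, 0.0, 0.0, 0.0, 0.014, 0]
end [0.6895 0.0433 0.246 ] left [ 0.0001  0.0004 -0.    ] [0.05 0.02 0.02]
```

>>> move_arm --pt "0 3.5 0 -0.005 0 -0.012 0" --pt "0 3.5 0 -0.004 0 -0.012 0" --pt "0 3.6 0 -0.004 -0.001 -0.012 0" --pt "0 3.5 0 -0.003 0 -0.012 0" --pt "0 3.6 0 -0.002 -0.001 -0.012 0" --pt "0 3.5 0 -0.002 0 -0.013 0" --pt "0 3.6 0 -0.001 -0.001 -0.013 0" --pt "0 3.5 0 0 0 -0.012 0"

```text
clock: 10.75
eef_pos: [0.4607, 0.0633, 0.3573]
tool_rot: [-0.004, 0.045, 0.999, -0.001]
wrist_force: [-0.7, -0.1, -0.7]
grip_width: -0.0
finger_force: 0.0
```

>>> move_arm --pt "0 0 0 -0.029 0 0 0" --pt "0 0 0 -0.029 0 0 0" --pt "0 0 0 -0.029 0 0 0" --pt "0 0 0 -0.029 0 0 0" --pt "0 0 0 -0.029 0 0 0" --pt "0 0 0 -0.028 0 0 0" --pt "0 0 0 -0.029 0 0 0" --pt "0 0 0 -0.028 0 0 0"

```text
clock: 11.42
eef_pos: [0.6911, 0.0426, 0.3543]
tool_rot: [-0.003, 0.045, 0.999, -0.001]
wrist_force: [-0.1, -0.2, 0.1]
grip_width: -0.0004
finger_force: 0.0
```

Run:
```python
from hood import *
s,p,r=pose();print(p,r.as_matrix().round(3),s['grip_width'])
```

```text
[0.69106425 0.04258082 0.35425107] [[-0.996  0.09  -0.006]
 [ 0.09   0.996 -0.001]
 [ 0.006 -0.002 -1.   ]] -0.00037720951164876935
```

Over the far side as planned; descending behind the hood.

>>> move_arm --pt "0 0 0 0 0 0.013 0" --pt "0 0 0 0 0 0.014 0" --pt "0 0 0 0 0 0.014 0" --pt "0 0 0 0 0 0.014 0" --pt "0 0 0 0 0 0.014 0" --pt "0 0 0 0 0 0.014 0" --pt "0 0 0 0 0 0.013 0" --pt "0 0 0 0 0 0.012 0"

```text
clock: 12.08
eef_pos: [0.6881, 0.043, 0.2464]
tool_rot: [-0.003, 0.045, 0.999, -0.001]
wrist_force: [0.4, -0.3, -0.3]
grip_width: -0.0002
finger_force: 0.0
```

Run:
```python
from hood import *
s,p,r=pose();print(p,s['wrist_force'])
st=(p,r)
ths=[1.84,1.45,1.05,.65,.3,.13];leans=[0,0,6,14,22,28]
for i,(t,l) in enumerate(zip(ths,leans)):
    print(t,l);st=plan(tcp(t,l,gap=-.002 if t<1.8 else .001),tool(l),4,st,0)
```

```text
[0.68812202 0.04301143 0.24643231] [ 0.42876164 -0.26834056 -0.32739493]
1.84 0
[0.0, -0.1, 0.0, 0.004, 0.0, 0.0, 0]
[0.0, -0.1, 0.0, 0.005, 0.0, 0.0, 0]
[0.0, -0.1, 0.0, 0.004, 0.0, 0.0, 0]
[-0.1, 0.0, 0.1, 0.005, 0.001, 0.0, 0]
end [0.6703 0.0456 0.2465] left [ 0.0003 -0.0002 -0.0003] [ 0.02 -0.04 -0.02]
1.45 0
[0.0, 0.0, 0.0, 0.013, 0.0, 0.0, 0]
[0.0, 0.0, 0.0, 0.013, 0.0, 0.0, 0]
[0.0, 0.0, 0.0, 0.014, 0.0, -0.001, 0]
[0.0, 0.0, 0.0, 0.013, 0.0, 0.0, 0]
end [0.6175 0.0504 0.2475] left [-0.0005 -0.0001  0.0001] [ 0.02 -0.04 -0.02]
1.05 6
[0.0, -1.5, 0.0, 0.012, 0.0, 0.004, 0]
[0.0, -1.5, 0.0, 0.013, 0.0, 0.004, 0]
[0.0, -1.5, 0.0, 0.013, 0.0, 0.004, 0]
[0.0, -1.5, 0.0, 0.012, 0.0, 0.003, 0]
end [0.5683 0.0549 0.2306] left [-0.0002 -0.0002  0.0002] [ 0.02 -0.04 -0.03]
0.65 14
[0.0, -2.0, 0.0, 0.01, 0.0, 0.007, 0]
[0.0, -2.0, 0.0, 0.011, 0.0, 0.007, 0]
[0.0, -2.0, 0.0, 0.011, 0.0, 0.007, 0]
[0.0, -2.0, 0.0, 0.011, 0.0, 0.007, 0]
end [0.5304 0.0584 0.1962] left [-0.0005 -0.0002  0.0003] [ 0.02 -0.04 -0.03]
0.3 22
[0.0, -2.0, 0.0, 0.007, 0.0, 0.008, 0]
[0.0, -2.0, 0.0, 0.008, 0.0, 0.008, 0]
[0.0, -2.0, 0.0, 0.008, 0.0, 0.008, 0]
[0.0, -2.0, 0.0, 0.008, 0.0, 0.008, 0]
end [0.5102 0.0603 0.1566] left [-0.0003 -0.0002  0.0001] [ 0.01 -0.04 -0.03]
0.13 28
[0.0, -1.5, 0.0, 0.003, 0.0, 0.004, 0]
[0.0, -1.5, 0.0, 0.003, 0.0, 0.004, 0]
[0.0, -1.5, 0.0, 0.003, 0.0, 0.005, 0]
[0.0, -1.5, 0.0, 0.004, 0.0, 0.004, 0]
end [0.5054 0.0607 0.1357] left [-0.     -0.0003  0.0001] [ 0.01 -0.04 -0.03]
```

>>> move_arm --pt "0 0 0 0.004 0 0 0" --pt "0 0 0 0.005 0 0 0" --pt "0 0 0 0.004 0 0 0" --pt "0 0 0 0.005 0.001 0 0" --pt "0 0 0 0.007 0 0 0" --pt "0 0 0 0.009 0 0 0" --pt "0 0 0 0.009 0 0 0" --pt "0 0 0 0.009 0 0 0"

```text
clock: 12.75
eef_pos: [0.6377, 0.0491, 0.2515]
tool_rot: [0.0, 0.044, 0.999, -0.0]
wrist_force: [2.4, 0.4, 5.6]
grip_width: -0.0001
finger_force: 2.2
```

>>> move_arm --pt "0 0 0 0.01 0 -0.001 0" --pt "0 0 0 0.009 0 0 0" --pt "0 -1 0 0.01 0 0.003 0" --pt "0 -1 0 0.01 0 0.003 0" --pt "0 -1 0 0.01 0 0.003 0" --pt "0 -1 0 0.01 0 0.003 0" --pt "0 -1 0 0.01 0 0.003 0" --pt "0 0 0 0 0 0 0"

```text
clock: 13.42
eef_pos: [0.5656, 0.0551, 0.2333]
tool_rot: [0.041, 0.044, 0.998, -0.002]
wrist_force: [-0.6, -0.0, -0.4]
grip_width: -0.0003
finger_force: 0.0
```

```bash
cat > est.py <<'E'
from hood import *
s,p,r=pose();print(p,s['wrist_force'],'lean',np.degrees((tool(0).inv()*r).as_rotvec()).round(2))
# hood angle from scene camera: top face normal
for n in('scene','top'):
    c,W=cam(n);l=(W-H)@np.stack([PX,PY,PZ],1);best=[]
    for th in np.arange(0,1.95,.01):
        X,Z=l[...,0],l[...,2];xh=np.cos(th)*X-np.sin(th)*Z;zh=np.sin(th)*X+np.cos(th)*Z
        best.append((((abs(zh-.06)<.002)&(xh<0)&(xh>-.15)&(abs(l[...,1])<.08)).sum(),round(th,2)))
    print(n,sorted(best)[-3:])
E
python3 est.py
```

```text
[0.56560046 0.05506062 0.23329146] [-0.56481615 -0.01232328 -0.39304731] lean [ 0.06 -4.66 -0.12]
scene [(np.int64(755), np.float64(1.1)), (np.int64(768), np.float64(1.09)), (np.int64(774), np.float64(1.08))]
top [(np.int64(472), np.float64(1.03)), (np.int64(576), np.float64(1.04)), (np.int64(585), np.float64(1.05))]
```

The hood is at about 1.06 rad and following the fingers; continuing.

Run:
```python
from hood import *
s,p,r=pose();st=(p,r)
for t,l,n in((.65,14,6),(.3,22,5),(.14,28,5)): st=plan(tcp(t,l,gap=-.002),tool(l),n,st,0)
```

```text
[0.0, -1.5, 0.0, 0.007, 0.0, 0.006, 0]
[0.0, -1.5, 0.0, 0.007, 0.0, 0.005, 0]
[0.0, -1.6, 0.0, 0.007, 0.0, 0.005, 0]
[0.0, -1.5, 0.0, 0.007, 0.0, 0.005, 0]
[0.0, -1.6, 0.1, 0.008, 0.0, 0.005, 0]
[0.0, -1.5, 0.0, 0.008, 0.0, 0.006, 0]
end [0.5297 0.0585 0.196 ] left [ 0.0002 -0.0003  0.0005] [-0.02 -0.05  0.02]
[0.0, -1.6, 0.0, 0.006, 0.0, 0.007, 0]
[0.0, -1.6, 0.0, 0.006, 0.0, 0.006, 0]
[0.0, -1.6, 0.0, 0.006, 0.0, 0.006, 0]
[0.0, -1.6, 0.0, 0.006, 0.0, 0.006, 0]
[0.0, -1.6, 0.0, 0.007, 0.0, 0.007, 0]
end [0.5096 0.0603 0.1563] left [ 0.0002 -0.0002  0.0004] [-0.01 -0.05  0.03]
[0.0, -1.2, 0.0, 0.002, 0.0, 0.003, 0]
[0.0, -1.2, 0.0, 0.002, 0.0, 0.003, 0]
[0.0, -1.2, 0.0, 0.003, 0.0, 0.003, 0]
[0.0, -1.2, 0.0, 0.002, 0.0, 0.003, 0]
[0.0, -1.2, 0.0, 0.003, 0.0, 0.004, 0]
end [0.5054 0.0607 0.1368] left [ 0.0001 -0.0002  0.0003] [-0.01 -0.05  0.03]
```

>>> move_arm --pt "0 -1.5 0 0.007 0 0.006 0" --pt "0 -1.5 0 0.007 0 0.005 0" --pt "0 -1.6 0 0.007 0 0.005 0" --pt "0 -1.5 0 0.007 0 0.005 0" --pt "0 -1.6 0 0.008 0 0.005 0" --pt "0 -1.5 0 0.008 0 0.006 0" --pt "0 -1.6 0 0.006 0 0.007 0" --pt "0 -1.6 0 0.006 0 0.006 0"

```text
clock: 14.18
eef_pos: [0.5227, 0.0592, 0.1803]
tool_rot: [0.15, 0.044, 0.988, -0.007]
wrist_force: [-1.4, -0.7, 0.3]
grip_width: 0.0
finger_force: 0.6
```

>>> move_arm --pt "0 -1.6 0 0.006 0 0.006 0" --pt "0 -1.6 0 0.006 0 0.006 0" --pt "0 -1.6 0 0.007 0 0.007 0" --pt "0 -1.2 0 0.002 0 0.003 0" --pt "0 -1.2 0 0.002 0 0.003 0" --pt "0 -1.2 0 0.003 0 0.003 0" --pt "0 -1.2 0 0.002 0 0.003 0" --pt "0 -1.2 0 0.003 0 0.004 0"

```text
clock: 14.85
eef_pos: [0.5072, 0.0606, 0.1368]
tool_rot: [0.242, 0.043, 0.969, -0.011]
wrist_force: [-0.3, -0.6, 0.5]
grip_width: 0.0001
finger_force: 0.2
```

```bash
python3 est.py
python3 - <<'E'
from hood import *
plan(tcp(-.02,28,gap=-.001),tool(28),8,None,0)
E
```

```text
[0.50718821 0.06058509 0.13680836] [-0.32177968 -0.59849535  0.46681285] lean [ 1.000e-02 -2.808e+01 -8.000e-02]
scene [(np.int64(632), np.float64(0.11)), (np.int64(646), np.float64(0.13)), (np.int64(683), np.float64(0.12))]
top [(np.int64(1524), np.float64(0.12)), (np.int64(1533), np.float64(0.1)), (np.int64(1587), np.float64(0.11))]
[0.0, 0.0, 0.0, 0.001, 0.0, 0.002, 0]
[0.0, 0.0, 0.0, 0.001, 0.0, 0.002, 0]
[0.0, 0.0, 0.0, 0.001, 0.0, 0.002, 0]
[0.0, 0.0, 0.0, 0.001, 0.0, 0.002, 0]
[0.0, 0.0, 0.0, 0.001, 0.0, 0.002, 0]
[0.0, 0.0, 0.0, 0.002, 0.0, 0.002, 0]
[0.0, 0.0, 0.1, 0.001, 0.0, 0.002, 0]
[-0.1, -0.1, 0.0, 0.002, 0.0, 0.002, 0]
end [0.5044 0.0603 0.1168] left [0.     0.0002 0.0001] [0.04 0.01 0.05]
```

The hood is at about 0.115 rad, just above the roller. Pressing along the deck normal.

>>> move_arm --pt "0 0 0 0 0 0.002 0" --pt "0 0 0 0 0 0.002 0" --pt "0 0 0 0 0 0.002 0" --pt "0 0 0 0 0 0.002 0" --pt "0 0 0 0 0 0.002 0" --pt "0 0 0 0 0 0.002 0" --pt "0 0 0 0 0 0.002 0" --pt "0 0 0 0 0 0 0"

```text
clock: 15.62
eef_pos: [0.5131, 0.0599, 0.124]
tool_rot: [0.242, 0.043, 0.969, -0.011]
wrist_force: [0.1, -0.1, 0.6]
grip_width: 0.0001
finger_force: 0.0
```

```bash
python3 est.py
```

```text
[0.51305812 0.05986852 0.12402334] [ 0.09099043 -0.10486279  0.64959525] lean [ 2.000e-02 -2.799e+01 -1.000e-01]
scene [(np.int64(276), np.float64(0.02)), (np.int64(387), np.float64(0.01)), (np.int64(505), np.float64(0.0))]
top [(np.int64(1111), np.float64(0.02)), (np.int64(1282), np.float64(0.01)), (np.int64(1392), np.float64(0.0))]
```

It has snapped ahead of the fingers. One firm confirming press, then retreat.

>>> move_arm --pt "0 0 0 0 0 0.001 0" --pt "0 0 0 0 0 0.001 0" --pt "0 0 0 0 0 0.001 0" --pt "0 0 0 0 0 0.001 0" --pt "0 0 0 0 0 0.0005 0" --pt "0 0 0 0 0 0 0" --pt "0 0 0 0 0 0 0" --pt "0 0 0 0 0 0 0"

```text
clock: 16.38
eef_pos: [0.5142, 0.0599, 0.1233]
tool_rot: [0.244, 0.043, 0.969, -0.011]
wrist_force: [-51.9, 6.2, 77.1]
grip_width: 0.0002
finger_force: 46.2
```

>>> move_arm --pt "0 0 0 0 0 -0.004 0" --pt "0 0 0 0 0 -0.01 0" --pt "0 0 0 0 0 -0.02 0" --pt "0 0 0 0 0 -0.03 0" --pt "0 0 0 0 0 -0.03 0" --pt "0 0 0 0 0 -0.03 0" --pt "0 0 0 0 0 -0.02 0" --pt "0 0 0 0 0 0 0"

```text
clock: 17.05
eef_pos: [0.4483, 0.0665, 0.2515]
tool_rot: [0.245, 0.043, 0.969, -0.01]
wrist_force: [0.9, 0.8, 0.2]
grip_width: 0.0001
finger_force: 0.0
```

Run:
```python
from hood import *
c,W=cam('top');l=(W-H)@np.stack([PX,PY,PZ],1)
k=(abs(l[...,2]-.06)<.02)&(l[...,0]<-.005)&(l[...,0]>-.145)&(abs(l[...,1])<.08)
q=l[k];A=np.c_[q[:,0],np.ones(len(q))];a=np.linalg.lstsq(A,q[:,2],rcond=None)[0];print(len(q),'slope',a[0],'z at hinge',a[1])
c2,_=cam('scene');cv2.imwrite('pics/end.png',np.hstack([cv2.resize(c['frame'][110:250,140:300],(400,350)),cv2.resize(c2['frame'][120:260,270:430],(400,350))]))
print(pose()[:2])
```

```text
2999 slope -0.0021193269645020454 z at hinge 0.05900306910551532
({'clock': 17.15, 'joint_positions': array([ 0.26779301, -0.17079828,  2.27924221, -0.30050419,  0.58904488,
       -1.00119807]), 'dq': array([-0.00757389,  0.04372752,  0.01537667, -0.00554046, -0.00999042,
        0.00278003]), 'joint_torque': array([  0.22137488, -23.47482741, -34.84861851,  -0.75666351,
        -2.16164857,  -0.07026257]), 'eef_pos': array([0.44814219, 0.0660787 , 0.24831937]), 'tool_rot': array([ 0.24306595,  0.04306874,  0.96899492, -0.01062443]), 'wrist_force': array([ 0.31942454,  0.18695734, -0.34512138]), 'torque': array([ 0.04560772,  0.23947775, -0.01572468]), 'finger_force': 0.0, 'grip_width': 1.862497989366597e-05}, array([0.44814219, 0.0660787 , 0.24831937]))
```

View pics/end.png

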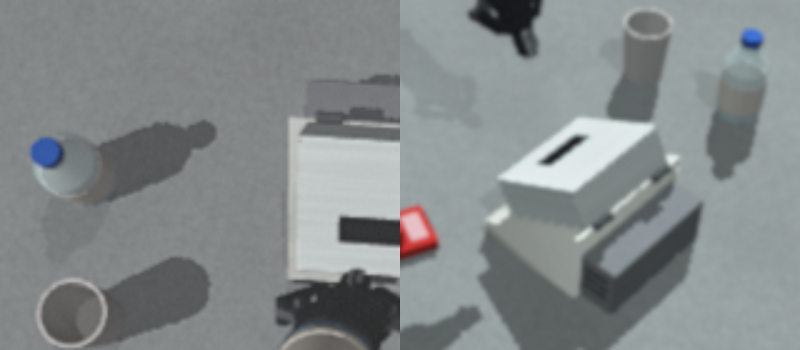

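The hood lies flush on the deck (angle about 0.002 rad), its pad at right-view (563,149). The bottle and beaker are standing and the gripper is clear. Handing in.

```bash
python3 -c "
from rig import bot
print(bot.hand_in())"
```

```text
the job is handed in; nothing more can be done
None
```

The cassette is seated flat in the pocket and let go, the hood measured shut past its catch (about 0.002 rad), and the job was handed in at about 17 s of the 54 s allowed; the hand-in call returned no verdict.

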